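Shut the draft lid and tare the jeweller's scale

TASK

Get the jeweller's scale ready for weighing, using only the fingertips: gently push the tilted clear lid fully shut, then lightly press the blue tare key all the way down, let it come back up and withdraw. Do not press the red or the yellow key or press the blue one while the lid is open, and leave the ring dish on the pan and the things around the scale where they stand; nothing is picked up.

Things in the scene. Friction and masses are not known exactly. Their poses are not given: they have to be found in the camera images.
- scale: White jeweller's scale, fixed to the bench. Its origin is on the bench under the centre of the square weighing chamber; its own x axis points from the key side to the hinge side, y to the left, z up. The case spans x -175 to 87 mm and y -110 to 110 mm, its top is 30 mm above the bench. The clear-walled chamber (x -85 to 85, y -100 to 100 mm) stands on it, rim 85 mm above the bench.
- draft_lid (a joint): Opening angle of the clear lid of the weighing chamber, in rad: 0 is fully shut, flat on the chamber rim; it begins tilted open by 0.55 to 0.95. A stiff hinge: the lid stays wherever it is left and takes about 0.5 to 2 N at its free edge to move.
- lid_hinge (a point): A point on the lid's hinge line, at its middle: 85 mm along the scale's +x from its origin and 85 mm above the bench. The hinge line runs along the scale's y axis; the free edge is the side towards the keys and swings up and away from them as the lid opens.
- lid_edge (a point): Middle of the orange strip (26 mm wide) along the lid's free edge, on the lid's upper (outer) face, 159 mm from the hinge line. The lid is a clear pane 172 mm long from hinge to edge, 200 mm wide, 6 mm thick, with grey strips on the other three sides; its upper face is 91 mm above the bench when shut.
- blue_key_top (a point): Centre of the top of the round blue key (the tare key, the one to press): 28 mm across, in a grey housing, top 52 mm above the bench when up. The three keys stand in a row along the scale's y axis, 125 mm from the scale's origin towards -x (40 mm before the chamber wall), 55 mm apart; their order varies.
- blue_key (a joint): Travel of the blue key in m: 0 up, 0.006 fully down. A spring (1 N to start, 4 N at full travel) brings it back up.
- red_key_top (a point): Centre of the top of the round red key (not to be pressed): 28 mm across, in a grey housing, top 52 mm above the bench when up. The three keys stand in a row along the scale's y axis, 125 mm from the scale's origin towards -x (40 mm before the chamber wall), 55 mm apart; their order varies.
- red_key (a joint): Travel of the red key in m: 0 up, 0.006 fully down. A spring (1 N to start, 4 N at full travel) brings it back up.
- yellow_key_top (a point): Centre of the top of the round yellow key (not to be pressed): 28 mm across, in a grey housing, top 52 mm above the bench when up. The three keys stand in a row along the scale's y axis, 125 mm from the scale's origin towards -x (40 mm before the chamber wall), 55 mm apart; their order varies.
- yellow_key (a joint): Travel of the yellow key in m: 0 up, 0.006 fully down. A spring (1 N to start, 4 N at full travel) brings it back up.
- blue_key_base: The grey housing of the blue key, fixed to the scale; origin at the centre of its underside, 30 mm above the bench.
- ring_dish: Small white dish, 68 mm across, 20 mm tall, with a gold ring, standing loose on the round steel pan inside the chamber, 38 mm above the bench; origin at the centre of its underside.
- mug: Brown mug, 72 mm rim, 85 mm tall. Loose bystander; origin at the centre of its underside.
- jar: Amber glass jar with brass cap, 56 mm across, 60 mm tall. Loose bystander; origin at the centre of its underside.
- steel_cup: Open steel cup, 72 mm rim, 50 mm tall. Loose bystander; origin at the centre of its underside.
- doming_block: Dark steel doming block with round dimples, a 50 mm cube. Loose bystander; origin at the centre of its underside.
- oilstone: Grey oilstone, 50 x 130 x 28 mm, lying flat. Loose bystander; origin at the centre of its underside.

How it is judged (in metres and radians):
On the way, in this order (a step that is already met when the one before it is completed fails the run):
1. the lid is pushed shut (within 0.04 rad) (value of joint draft_lid below 0.04 rad), for 0.2 s.
2. the blue key is pressed down by more than 4.2 mm of its 6 mm, by the fingers, the lid still shut (value of joint blue_key above 0.0042 m and contact force between the fingers and blue_key_base above 0.5 N and value of joint draft_lid below 0.04 rad), for 0.1 s.
At the end, for the whole second after the job is handed in: The lid is shut (within 0.04 rad), all three keys are up (within 1 mm), the ring dish is within 15 mm and every bystander within 20 mm of where it began (value of joint draft_lid below 0.04 rad and value of joint each of blue_key, red_key, yellow_key below 0.001 m and distance of ring_dish from where it was at the start of the episode below 0.015 m and distance of each of mug, jar, steel_cup, doming_block, oilstone from where it was at the start of the episode below 0.02 m); the robot touches nothing.
It fails at once if the red or yellow key is pressed (more than 2 mm) (value of joint any of red_key, yellow_key above 0.002 m).
It fails at once if the blue key is pressed (more than 2 mm) while the lid is open (more than 0.1 rad) (value of joint blue_key above 0.002 m and value of joint draft_lid above 0.1 rad).
It fails at once if the lid or scale is pushed with more than 30 N, or the blue key with more than 25 N (contact force between the arm and scale above 30 N or contact force between the arm and blue_key_base above 25 N).
It fails at once if the lid is lifted or swung farther open (beyond 1.1 rad) (value of joint draft_lid above 1.1 rad).
It fails at once if the ring dish is moved by more than 15 mm, or a bystander is lifted or moved by more than 20 mm (distance of ring_dish from where it was at the start of the episode above 0.015 m or distance of any of mug, jar, steel_cup, doming_block, oilstone from where it was at the start of the episode above 0.02 m).
It also fails if it takes over 42 s, if anything falls off the work surface, if the arm or the gripper's body presses on something with over 40 N, if the wrist force passes 120 N, or if a joint passes its speed limit or range.

ROBOT

A 6-joint arm with a two-finger parallel gripper is mounted at the origin on the work surface. World frame = base frame: x ahead of the robot, y to its left, z up, the work surface at z = 0. Lengths are in m, angles in degrees, forces in N, time in s.
With the tool pointing down it reaches from about 0.275 to 0.825 m from the base axis. Payload 5.2 kg.
Tool frame: the origin (TCP) lies midway between the tips of the shut fingers; the grasp point (between the pads) lies 19 mm behind it (arm.grip_depth is the distance from the TCP to the grasp point, in m); z points along the fingers, y is the line along which they close (so a half turn about z gives the same grasp; the last joint's range is limited). The gripper opens to 93 mm and grips with 3 to 60 N. Pads are 15 mm wide; open, the fingers measure 128 mm over their backs; the gripper's body (75 mm by 188 mm) begins 65 mm behind the grasp point.
Start: joints at [62.808, 14.817, 87.949, -0, 77.235, -11.62], TCP at [0.148, 0.53, 0.219] pointing down, gripper open.
Joint ranges: [-179.93, 179.93], [-52.35, 119.4], [10.71, 147.94], [-69.91, 249.91], [12.55, 155.21], [-178.61, 178.61]. Speed limits (degrees/s): [147.25, 147.25, 180, 180, 180, 180].

INTERFACE

Orientations are given as a 3x3 rotation matrix whose columns are the frame's x, y, z axes.
In Python, from station import get_state, get_image, arm gives the robot as it stands. The module is installed in compiled form; this text tells all that it offers.
- The arm moves only by the tool jog_arm, never from a script. Its argument "plan" is one flat list of numbers, 7 for each row, row after row: the opening, from -1 (shut) to 1 (fully open), then the shift along the tool's x, y, z in cm, then the turn, a rotation vector about the tool's x, y, z in rad. A call has 1 to 5 rows; each row is the pose to reach, as a shift and turn from the pose commanded when the call began, along the tool's axes at that moment; what a row does not reach only later rows make up. A row lasts 1/10 s, in which the tool goes at most 50 mm and 8.59 degrees, less where a joint would pass 70% of its speed; a pose out of reach is approached as far as the arm can. A call with a gripper value outside its range is refused whole. The fingers move at their own pace and stop on an object; "squeeze" is the grip in N (left out, the last holds). Time passes only in rows, so rows that repeat a pose let the fingers close. It gives the time, the measured TCP pose, the force, the opening and the grip force at its end, in the units of the state.
- get_state(): the state, without advancing time (a new reading comes with each control period).
- get_image(name): name is "side" or "top" or "wrist"; returns a dict with "pixels" (400x640x3 uint8, red, green, blue), "camera_matrix" (3x3 intrinsics, pixels), "extrinsics" (4x4, takes a point from camera to world coordinates); the wrist camera has in their place "hand_eye" (4x4, takes a point from camera to tool coordinates, whose origin is the TCP and whose axes are the flange's). Camera axes: x right, y down, z forward; pixel columns grow to the right and rows downward; lengths in m; the calibration is good to about 2 mm. A picture is of the moment at which its call begins: read the wrist's pose just before it. There is no depth.
- arm.sign_off(): hands the job in; it is judged then, once.
The state is a dict: "time": time; "joint_positions": joint angles; "dq": joint speeds; "joint_torque": joint torques, N m; "tcp_pos": TCP position; "orientation": TCP orientation; "force": force on the tool from outside, world axes, zero at the start; "torque": the same for the moment, N m; "gripper_width": finger opening in m; "finger_force": force on a finger pad.
Only numpy, scipy, OpenCV 4.12 (cv2) and the standard library are available. Lean on these libraries where they do the work, as an engineer would, in place of code of your own. Each camera call takes 0.05 s, during which the arm holds its last target. There are 200 camera calls.

## Working session

There is one attempt and no reset: what is moved stays moved. The work goes in short steps, Python scripts to look and compute and a tool call to move; the robot and the scene stay as the last step left them, time stands still between calls to the robot, and variables do not carry over. Pictures are saved under pics/ and viewed, at most 10 in all, crops included, and the job is handed in when it is done.

Besides the shell and the picture viewer there is one more tool, called as name(argument=value, ...), one argument or row to a line, values as JSON. jog_arm: Moves the arm, as the interface text tells. Its arguments: {"type":"object","properties":{"plan":{"type":"array","items":{"type":"number"}},"squeeze":{"type":"number"}},"required":["plan"]}

```bash
mkdir -p pics; python3 - <<'E'
from station import get_state,get_image
import cv2,numpy as np
s=get_state();print(s)
for n in("top","side"):
    d=get_image(n);cv2.imwrite(f"pics/{n}0.png",d["pixels"][:,:,::-1]);print(n,d["camera_matrix"].tolist(),np.round(d["extrinsics"],4).tolist())
E
```

```text
{'time': 0.0, 'joint_positions': array([ 6.28078372e+01,  1.48602298e+01,  8.80097131e+01, -9.45048921e-04,
        7.72344201e+01, -1.16177737e+01]), 'dq': array([-0.01306787,  0.00057373,  0.05326196,  0.01834001,  0.02548251,
       -0.05352226]), 'joint_torque': array([ 1.56699287e-03, -4.37315047e+01, -2.83999962e+01,  7.21859699e-02,
        4.13045869e-02, -1.21553176e-04]), 'tcp_pos': array([0.14738501, 0.52932716, 0.21781815]), 'orientation': array([[-9.63283515e-01,  2.68485009e-01, -8.18063702e-04],
       [ 2.68486025e-01,  9.63282204e-01, -1.62751760e-03],
       [ 3.51062131e-04, -1.78739954e-03, -9.99998341e-01]]), 'force': array([-0.14955289,  0.14645542,  0.17815577]), 'torque': array([ 0.03640757, -0.00673913,  0.05735654]), 'finger_force': 0.0, 'gripper_width': 0.09280470464494174}
top [[379.13754710719996, 0.0, 321.19708372544676], [0.0, 379.13754710719996, 201.33974246443577], [0.0, 0.0, 1.0]] [[0.0241, -0.9832, 0.1812, 0.4844], [-0.9997, -0.0224, 0.0114, 0.0378], [-0.0072, -0.1814, -0.9834, 0.8725], [0.0, 0.0, 0.0, 1.0]]
side [[499.3212738254819, 0.0, 310.8173451218097], [0.0, 499.3212738254819, 201.08673628994762], [0.0, 0.0, 1.0]] [[0.8616, -0.2839, 0.4208, 0.1333], [-0.5074, -0.5067, 0.697, -0.7787], [0.0154, -0.814, -0.5806, 0.7627], [0.0, 0.0, 0.0, 1.0]]
```

View pics/top0.png

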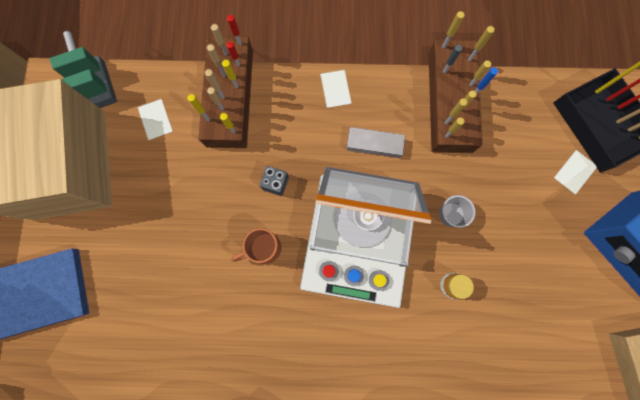

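View pics/side0.png

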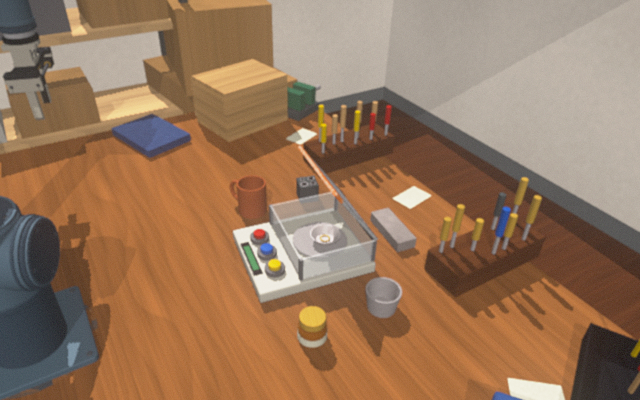

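The top view shows red, blue and yellow keys near (330,271), (354,276) and (380,281). The orange lid edge runs from (318,197) to (430,217), with the hinge on the far side. The mug is left of the scale, and the steel cup and jar are to its right.

```bash
cat > h.py <<'E'
import cv2,numpy as np
from station import get_state,get_image
def centroid(img,lo,hi,roi):
    hsv=cv2.cvtColor(img,cv2.COLOR_RGB2HSV);m=cv2.inRange(hsv,np.array(lo),np.array(hi))
    k=np.zeros_like(m);x0,y0,x1,y1=roi;k[y0:y1,x0:x1]=255;m&=k
    n,l,st,c=cv2.connectedComponentsWithStats(m);i=1+np.argmax(st[1:,4]);return c[i],st[i]
def ray(d,p):
    v=np.linalg.inv(d["camera_matrix"])@[p[0],p[1],1];E=d["extrinsics"];return E[:3,3],E[:3,:3]@v
def onplane(o,v,n,p): return o+v*(np.dot(n,p-o)/np.dot(n,v))
E
python3 - <<'E'
from h import *
Z=np.array([0,0,1.])
cols={'red':((0,150,100),(6,255,255)),'blue':((100,150,80),(120,255,255)),'yellow':((25,150,100),(32,255,255))}
rois={'top':(315,258,395,292),'side':(245,225,290,280)}
D={n:get_image(n) for n in('top','side')};K={}
for n in D:
    for c in cols:
        p,st=centroid(D[n]['pixels'],*cols[c],rois[n]);K[n,c]=onplane(*ray(D[n],p),Z,np.array([0,0,.052]));print(n,c,p.round(1),st,K[n,c].round(4))
P={c:(K['top',c]+K['side',c])/2 for c in cols}
y=P['red']-P['yellow'];y/=np.linalg.norm(y);x=np.cross(y,Z);b=sum(P.values())/3
O=b+.125*x;O[2]=0
print('yaw',np.degrees(np.arctan2(x[1],x[0])),'O',O,P)
H=O+.085*x+.085*Z
for n,r in(('top',(310,185,435,225)),('side',(295,140,345,200))):
    p,st=centroid(D[n]['pixels'],(7,160,120),(16,255,255),r);q=onplane(*ray(D[n],p),y,O)-H
    print(n,p,st,'r',np.hypot(q@x,q[2]),'ang',np.arctan2(q[2],-q@x),q+H)
E
```

```text
top red [328.5 270.6] [323 265  12  12 116] [0.486  0.0282 0.052 ]
top blue [353.8 275.5] [348 270  13  12 122] [ 0.4771 -0.0258  0.052 ]
top yellow [379.4 280.1] [373 274  13  13 129] [ 0.4688 -0.0799  0.052 ]
side red [258.9 233.7] [254 230  11   9  78] [0.4832 0.023  0.052 ]
side blue [266.1 247.2] [261 244  11   8  62] [ 0.4768 -0.0264  0.052 ]
side yellow [273.9 263.2] [269 260  11   8  69] [ 0.4682 -0.0801  0.052 ]
yaw -8.65322797068955 O [ 0.60026284 -0.04563011  0.        ] {'red': array([0.48458905, 0.02560264, 0.052     ]), 'blue': array([ 0.47694826, -0.02608609,  0.052     ]), 'yellow': array([ 0.46851982, -0.07998669,  0.052     ])}
top [373.395      206.39666667] [316 194 116  26 600] r 0.1664515561557903 ang 1.00943463546766 [ 0.5966952  -0.04508716  0.2259064 ]
side [299.89361702 160.06382979] [295 153  10  16  47] r 0.21568873384954604 ang 0.9089021760855673 [ 0.55323936 -0.03847379  0.25514163]
```

jog_arm(
  plan=[-1,0,0,-6.5,0,0,-0.115,-1,0,0,-6.5,0,0,-0.115,-1,-15,-10,-6.5,0,0,-0.115,-1,-15,-10,-6.5,0,0,-0.115,-1,-15,-10,-6.5,0,0,-0.115],
  squeeze=5,
)

```text
time: 0.7
tcp_pos: [0.2459, 0.415, 0.2836]
orientation: [[-0.988, 0.154, 0.0], [0.154, 0.988, -0.0], [-0.0, 0.0, -1.0]]
force: [1.2, 0.7, -0.3]
gripper_width: 0.0574
finger_force: 0.0
```

jog_arm(
  plan=[-1,-46.6,-40,0,0,0,0,-1,-46.6,-40,0,0,0,0,-1,-46.6,-40,0,0,0,0,-1,-46.6,-40,0,0,0,0,-1,-46.6,-40,0,0,0,0],
)

```text
time: 1.2
tcp_pos: [0.4083, 0.2239, 0.2837]
orientation: [[-0.988, 0.156, 0.0], [0.156, 0.988, 0.0], [-0.0, 0.0, -1.0]]
force: [0.2, 0.3, 1.0]
gripper_width: 0.0172
finger_force: 0.0
```

jog_arm(
  plan=[-1,-27,-23,0,0,0,0,-1,-27,-23,0,0,0,0,-1,-27,-23,0,0,0,0,-1,-27,-23,0,0,0,0,-1,-27,-23,0,0,0,0],
)

```text
time: 1.7
tcp_pos: [0.5711, 0.034, 0.2835]
orientation: [[-0.988, 0.157, -0.0], [0.157, 0.988, 0.0], [0.0, 0.0, -1.0]]
force: [-0.4, 0.8, 0.0]
gripper_width: 0.0005
finger_force: 0.0
```

jog_arm(
  plan=[-1,-8,-7,0,0,0,0,-1,-8,-7,0,0,0,0,-1,-8,-7,0,0,0,0,-1,-8,-7,0,0,0,0,-1,-8,-7,0,0,0,0],
)

```text
time: 2.2
tcp_pos: [0.6375, -0.0449, 0.2834]
orientation: [[-0.988, 0.156, -0.001], [0.156, 0.988, 0.001], [0.001, 0.001, -1.0]]
force: [-0.7, 0.5, 0.2]
gripper_width: 0.0003
finger_force: 0.0
```

```bash
python3 - <<'E'
from h import *
s=get_state();R=np.array([[.988,.156],[-.156,.988]]);print(s['tcp_pos'],s['force'],'scale xy',R.T@(s['tcp_pos'][:2]-[.6003,-.0456]))
a=cv2.resize(get_image('side')['pixels'][80:320,200:440],(600,600));cv2.imwrite('pics/a1.png',a[:,:,::-1])
E
```

```text
[ 0.63751148 -0.04485364  0.28336979] [-0.73629339  0.48405452  0.21045154] scale xy [0.03664851 0.00654239]
```

View pics/a1.png

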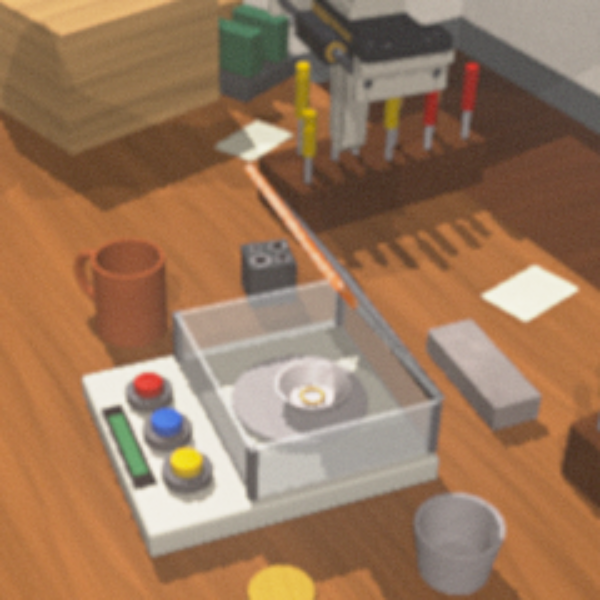

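The closed fingertips hang above and on the hinge side of the lid's orange edge, which runs from (250,165) to (350,300) in the crop. The way down is clear.

jog_arm(
  plan=[-1,0,-0.5,5,0,0,0,-1,0,-0.5,6.8,0,0,0,-1,1.0,-0.5,6.8,0,0,0,-1,2.0,-0.5,6.8,0,0,0,-1,2.0,-0.5,6.8,0,0,0],
)

```text
time: 2.75
tcp_pos: [0.617, -0.0466, 0.2183]
orientation: [[-0.988, 0.155, 0.003], [0.155, 0.988, -0.001], [-0.003, -0.0, -1.0]]
force: [0.0, -0.2, 0.5]
gripper_width: 0.0004
finger_force: 0.0
```

jog_arm(
  plan=[-1,0.4,0,0.3,0,0,0,-1,0.8,0,0.6,0,0,0,-1,1.2,0,0.9,0,0,0,-1,1.7,0,1.3,0,0,0,-1,2.1,0,1.6,0,0,0],
)

```text
time: 3.25
tcp_pos: [0.5965, -0.0443, 0.1992]
orientation: [[-0.988, 0.156, -0.0], [0.156, 0.988, 0.0], [0.0, -0.0, -1.0]]
force: [0.5, 0.1, 0.6]
gripper_width: 0.0003
finger_force: 0.4
```

jog_arm(
  plan=[-1,0.8,0,0.5,0,0,0,-1,1.5,0,1.1,0,0,0,-1,2.1,0,1.7,0,0,0,-1,2.8,0,2.6,0,0,0,-1,3.4,0,3.6,0,0,0],
)

```text
time: 3.75
tcp_pos: [0.5626, -0.0389, 0.1631]
orientation: [[-0.988, 0.156, -0.0], [0.156, 0.988, -0.0], [0.0, -0.0, -1.0]]
force: [0.1, 0.9, 0.3]
gripper_width: 0.0002
finger_force: 0.3
```

```bash
python3 - <<'E'
from h import *
s=get_state();R=np.array([[.988,.156],[-.156,.988]]);print(s['tcp_pos'],s['force'],'scale xy',R.T@(s['tcp_pos'][:2]-[.6003,-.0456]))
a=cv2.resize(get_image('side')['pixels'][80:320,200:440],(600,600));cv2.imwrite('pics/a2.png',a[:,:,::-1])
E
```

```text
[ 0.56257121 -0.03887753  0.16307653] [0.0632358  0.9428551  0.28803754] scale xy [-0.03832475  0.00075611]
```

View pics/a2.png

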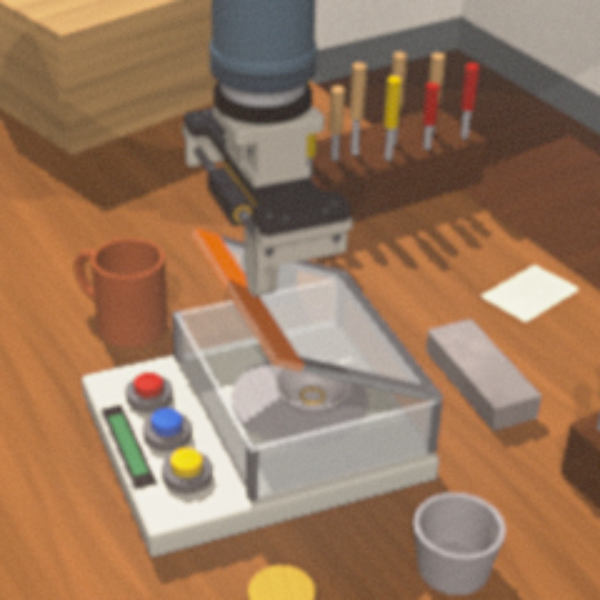

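The lid follows the fingertips and is now about half shut, with the orange edge running from (200,235) to (295,365).

jog_arm(
  plan=[-1,0.5,0,1.0,0,0,0,-1,1.0,0,2.0,0,0,0,-1,1.4,0,3.1,0,0,0,-1,1.7,0,4.2,0,0,0,-1,1.9,0,5.2,0,0,0],
)

```text
time: 4.3
tcp_pos: [0.5441, -0.0359, 0.1105]
orientation: [[-0.988, 0.156, -0.001], [0.156, 0.988, 0.0], [0.001, 0.0, -1.0]]
force: [0.2, -0.6, 0.2]
gripper_width: 0.0006
finger_force: 0.3
```

jog_arm(
  plan=[-1,0.1,0,0.6,0,0,0,-1,0.1,0,1.1,0,0,0,-1,0.1,0,1.5,0,0,0,-1,0.1,0,1.7,0,0,0,-1,0.1,0,1.7,0,0,0],
)

```text
time: 4.8
tcp_pos: [0.5437, -0.0359, 0.0945]
orientation: [[-0.988, 0.156, -0.0], [0.156, 0.988, 0.0], [0.0, 0.0, -1.0]]
force: [0.1, -0.1, -0.1]
gripper_width: 0.0005
finger_force: 0.0
```

Now creep down to the stop, watching the force.

jog_arm(
  plan=[-1,0,0,0.1,0,0,0,-1,0,0,0.2,0,0,0,-1,0,0,0.3,0,0,0,-1,0,0,0.3,0,0,0,-1,0,0,0.3,0,0,0],
)

```text
time: 5.3
tcp_pos: [0.5436, -0.0359, 0.0917]
orientation: [[-0.988, 0.156, -0.0], [0.156, 0.988, 0.0], [0.0, 0.0, -1.0]]
force: [0.5, -0.2, 0.8]
gripper_width: 0.0008
finger_force: 0.0
```

jog_arm(
  plan=[-1,0,0,0.05,0,0,0,-1,0,0,0.1,0,0,0,-1,0,0,0.1,0,0,0,-1,0,0,0.1,0,0,0],
)

```text
time: 5.7
tcp_pos: [0.5436, -0.0359, 0.0912]
orientation: [[-0.988, 0.156, 0.0], [0.156, 0.988, -0.0], [-0.0, -0.0, -1.0]]
force: [-2.3, -0.5, 6.3]
gripper_width: 0.001
finger_force: 2.8
```

The lid is seated, with a 6 N reaction at z = 91 mm. Next I'll lift, move above the blue key and check.

jog_arm(
  plan=[-1,0,0,-2,0,0,0,-1,0,0,-5,0,0,0,-1,3.5,0,-5,0,0,0,-1,6.7,0,-5,0,0,0,-1,6.7,0,-5,0,0,0],
)

```text
time: 6.2
tcp_pos: [0.4734, -0.0242, 0.1402]
orientation: [[-0.988, 0.156, -0.004], [0.156, 0.988, 0.001], [0.004, 0.0, -1.0]]
force: [0.1, -0.8, -0.1]
gripper_width: 0.0007
finger_force: 0.0
```

```bash
python3 - <<'E'
from h import *
s=get_state();print(s['tcp_pos'],s['force'])
d=get_image('wrist');cv2.imwrite('pics/w3.png',d['pixels'][:,:,::-1])
hs=np.array(d['hand_eye']);print(hs.round(3))
Rt=s['orientation'];E=np.eye(4);E[:3,:3]=Rt;E[:3,3]=s['tcp_pos'];E=E@hs
d['extrinsics']=E
p,st=centroid(d['pixels'],(100,150,80),(120,255,255),(0,0,640,400));q=onplane(*ray(d,p),np.array([0,0,1.]),np.array([0,0,.052]))
print(p,st,q,'tool shift cm',100*Rt.T@(q-s['tcp_pos']))
a=cv2.resize(get_image('side')['pixels'][80:320,200:440],(600,600));cv2.imwrite('pics/a3.png',a[:,:,::-1])
E
```

```text
[ 0.47340317 -0.02420637  0.14021224] [ 0.08371126 -0.8283979  -0.08625118]
[[-0.    -0.97  -0.241  0.066]
 [ 1.    -0.    -0.001  0.001]
 [ 0.001 -0.241  0.97  -0.166]
 [ 0.     0.     0.     1.   ]]
[321.89460154 205.79177378] [306 191  33  31 778] [ 0.47685129 -0.02545286  0.052     ] tool shift cm [-0.39225479 -0.07270439  8.81982323]
```

View pics/a3.png

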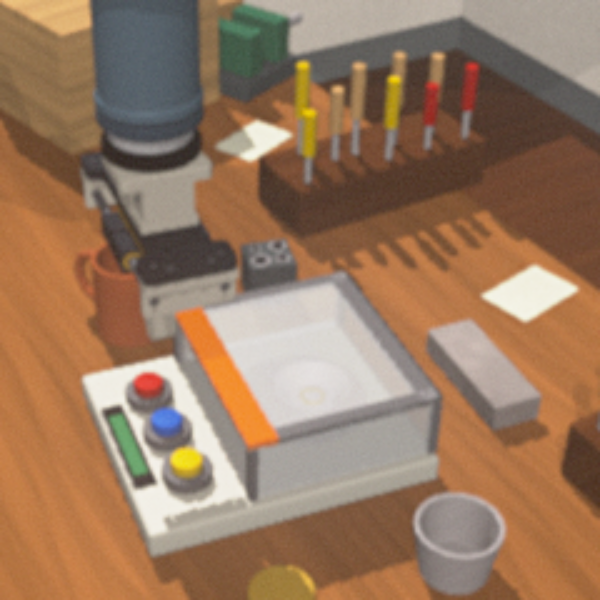

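View pics/w3.png

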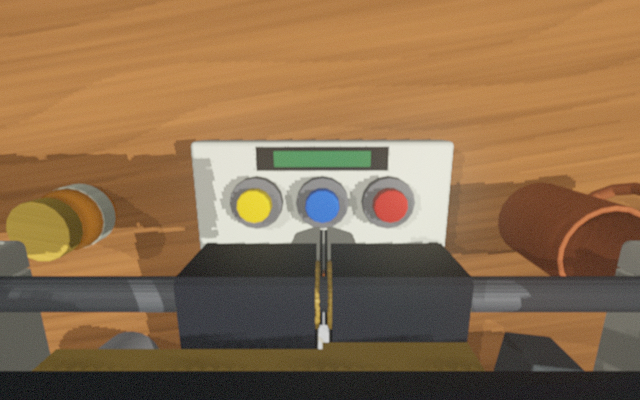

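The lid lies flat with its orange strip seated, from (190,315) to (260,440). The wrist view puts the blue key at (322,206), right under the fingertips. The commanded xy already matches the measured key, so I can descend straight.

jog_arm(
  plan=[-1,0,0,3,0,0,0,-1,0,0,6,0,0,0,-1,0,0,8,0,0,0,-1,0,0,8,0,0,0,-1,0,0,8,0,0,0],
)

```text
time: 6.8
tcp_pos: [0.4783, -0.0257, 0.0607]
orientation: [[-0.988, 0.156, -0.0], [0.156, 0.988, 0.0], [0.0, 0.0, -1.0]]
force: [-0.8, -0.3, -0.3]
gripper_width: 0.0003
finger_force: 0.0
```

jog_arm(
  plan=[-1,0,0,0.6,0,0,0,-1,0,0,0.9,0,0,0,-1,0,0,1.1,0,0,0,-1,0,0,1.3,0,0,0,-1,0,0,1.3,0,0,0],
)

```text
time: 7.3
tcp_pos: [0.4783, -0.0257, 0.0481]
orientation: [[-0.988, 0.156, 0.002], [0.156, 0.988, -0.001], [-0.002, -0.0, -1.0]]
force: [1.7, -0.4, 2.6]
gripper_width: 0.0005
finger_force: 1.5
```

jog_arm(
  plan=[-1,0,0,0.1,0,0,0,-1,0,0,0.2,0,0,0,-1,0,0,0.25,0,0,0,-1,0,0,0.25,0,0,0,-1,0,0,0.25,0,0,0],
)

```text
time: 7.8
tcp_pos: [0.4783, -0.0257, 0.0462]
orientation: [[-0.988, 0.156, 0.002], [0.156, 0.988, -0.001], [-0.002, -0.0, -1.0]]
force: [-0.4, -0.5, 10.0]
gripper_width: 0.0005
finger_force: 5.0
```

The key has bottomed out: 10 N exceeds the 4 N spring, and z = 46 mm. Withdraw straight up.

jog_arm(
  plan=[-1,0,0,0,0,0,0,-1,0,0,-1,0,0,0,-1,0,0,-4,0,0,0,-1,0,0,-8,0,0,0,-1,0,0,-12,0,0,0],
)

```text
time: 8.3
tcp_pos: [0.4757, -0.0249, 0.1658]
orientation: [[-0.988, 0.156, -0.004], [0.156, 0.988, 0.001], [0.004, 0.0, -1.0]]
force: [1.0, -0.1, -0.1]
gripper_width: 0.0005
finger_force: 0.0
```

jog_arm(
  plan=[-1,0,0,-5,0,0,0,-1,4,0,-8,0,0,0,-1,6,0,-8,0,0,0,-1,6,0,-8,0,0,0,-1,6,0,-8,0,0,0],
)

```text
time: 8.8
tcp_pos: [0.4177, -0.0159, 0.245]
orientation: [[-0.988, 0.156, -0.0], [0.156, 0.988, 0.0], [0.0, 0.0, -1.0]]
force: [-0.4, 0.1, -0.1]
gripper_width: 0.0006
finger_force: 0.0
```

```bash
python3 - <<'E'
from h import *
s=get_state();print(s['time'],s['tcp_pos'],s['force'])
a=cv2.resize(get_image('side')['pixels'][80:320,200:440],(600,600));cv2.imwrite('pics/a4.png',a[:,:,::-1])
E
```

```text
8.8 [ 0.41770156 -0.01586845  0.24498495] [-0.43493996  0.06415091 -0.07295971]
```

View pics/a4.png

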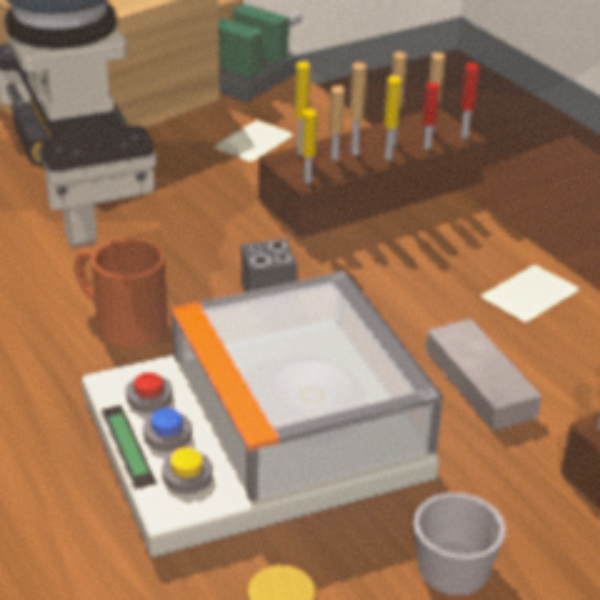

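The lid is flat, with its orange strip from (190,310) to (260,440). All three keys are up, with blue at (167,422), and the bystanders look unmoved. The arm is clear of everything.

```bash
python3 -c "
from station import arm
print(arm.sign_off())"
```

```text
the job is handed in; nothing more can be done
None
```

I shut the lid, pressed the blue key fully down and let it come back up, withdrew the arm and handed the job in at about 9 s; sign-off gave no verdict, but the last picture showed the lid flat, the keys up and nothing visibly moved.

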